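Load a bar under the leaf spring of a sprung fixture

ROBOT

A 7-joint arm with a two-finger parallel gripper is mounted at the origin on a cart in front of the work surface, level with it; the furniture and walls round the work are solid. World frame = base frame: x ahead of the robot, y to its left, z up, the work surface at z = 0. Lengths are in mm, angles in degrees, forces in N, time in s.
With the tool pointing down it reaches from about 400 to 900 mm from the base axis. Payload 5.5 kg.
Tool frame: the origin (TCP) lies midway between the tips of the shut fingers; the grasp point (between the pads) lies 19 mm behind it; z points along the fingers, y is the direction in which the jaws open and shut (so a half turn about z gives the same grasp; the last joint's range is limited). The gripper opens to 92 mm and grips with 3 to 60 N. Pads are 19 mm wide; open, the fingers measure 130 mm over their backs; the gripper's body (75 mm by 190 mm) begins 47 mm behind the grasp point.
Start: joints at [15.08, 28.699, -24.465, 88.831, 12.651, 65.22, -12.049], TCP at [650, 0.037, 226.729] pointing down, gripper open.
Joint ranges: [-164.97, 164.97], [-17.58, 116.51], [-87.97, 89.64], [11.32, 138.91], [-80.73, 260.73], [10.89, 115.49], [-147.41, 147.41]. Speed limits (degrees/s): [147.25, 147.25, 180, 180, 180, 180, 180].

INTERFACE

Orientations are given as a 3x3 rotation matrix whose columns are the frame's x, y, z axes.
In Python, from station import robot, cams, spotter gives the robot as it stands. The module is installed in compiled form; this text tells all that it offers.
- The arm moves only by the tool drive_tool, never from a script. Its argument "rows" is text: rows parted by semicolons, each of 7 numbers parted by spaces: the shift along the tool's x, y, z in mm, then the turn, a rotation vector about the tool's x, y, z in degrees, then the opening, from -1 (shut) to 1 (fully open), so that 0 is half open. A call has exactly 8 rows; each row is the pose to reach, as a shift and turn from the pose commanded when the call began, along the tool's axes at that moment; what a row does not reach only later rows make up. A row lasts 1/10 s, in which the tool goes at most 50 mm and 8.59 degrees, less where a joint would pass 70% of its speed; a pose out of reach is approached as far as the arm can. A call with a gripper value outside its range is refused whole. The fingers move at their own pace and stop on an object; the grip force is fixed at half the most. Time passes only in rows, so rows that repeat a pose let the fingers close, or fill a call up. It gives the time, the measured TCP pose, the force and the opening at its end, in the units of the state.
- robot.get_obs(): the state, without advancing time (a new reading comes with each control period).
- cams.snapshot(name): name is "scene" or "side" or "wrist"; returns the picture (400x640x3 uint8, red, green, blue); there is no depth.
- cams.camera_model(name): a dict with "fx", "fy", "cx", "cy" (pixels), "world_to_cam" (4x4, takes a point from world to camera coordinates); the wrist camera has in their place "T_tool_cam" (4x4, takes a point from camera to tool coordinates, whose origin is the TCP and whose axes are the flange's). Camera axes: x right, y down, z forward; pixel columns grow to the right and rows downward; lengths in mm; the calibration is good to about 2 mm. A picture is of the moment at which its call begins: read the wrist's pose just before it. camera_model takes no time and is no camera call.
- robot.finish_job(): hands the job in, once; it reports no verdict.
Trained networks look in the newest picture that a camera, given by its name, has taken for a name from the list of things; names that differ only in an ending like _2 or _b are one class to them, and where a whole thing is asked for, a point or a joint stands for the part that bears it (a point fixed in the world has none). Each returns a list of dicts, best first, with "confidence" (0 to 1); they miss things now and then, are a little off and sometimes report something else, mostly with a low value. They report only what shows in the picture. A call takes as long as a camera call.
- spotter.cut_out(label, camera): "mask" (400x640 bool, what is visible of it).
- spotter.mark_of(label, camera): "xyz" ([x, y, z] in mm, in the coordinates of the camera as it stood for that picture, good to about 4 mm: a listed point, or the origin of a listed thing).
The state is a dict: "time_s": time; "joint_pos": joint angles; "qd": joint speeds; "effort": joint torques, N m; "tool_pos": TCP position; "tcp_rot": TCP orientation; "force": force on the tool from outside, world axes, zero at the start; "moment": the same for the moment, N m; "gripper_width": opening from 0.0 (shut) to 1.0 (fully open).
Only numpy, scipy, OpenCV 4.12 (cv2) and the standard library are available. Lean on these libraries where they do the work, as an engineer would, in place of code of your own. Each camera call takes 0.05 s, during which the arm holds its last target. There are 200 camera calls.

TASK

Load the brown bar that lies in the fixture's channel: press it down hard against its sprung bed with the fingertips, behind the thumb stop, and keep pressing while you push it along the channel, under the bridge and the leaf spring, until its nose is fully home against the end stop. Then let go and leave it there, held down by the bridge. Do not ram the bar against the bridge or the stop by force and never lift it out of its channel, and leave the things lying around the fixture where they are.

Things in the scene. Friction and masses are not known exactly. Their poses are not given: they have to be found in the camera images.
- fixture: Fixed loading fixture, 270x90 mm aluminium base with a straight channel 37 mm wide along its x axis between two rails (8 mm thick, tops 40 mm above the work surface). Origin: underside, on the channel's centre line; x points in the loading direction, z up. The channel runs from x = -121 mm under the bridge (x = 45 to 63) and leaf spring (x = 63 to 110) to the end stop (face at x = 115).
- bridge_edge (a point): Middle of the lower front edge of the steel bridge across the channel. The bridge is 18 mm long (x), 79 mm wide; underside 47 mm, top 57 mm (with its screw and rivet heads up to 61 mm) above the work surface. Axes as the fixture's.
- stop_face (a point): Middle of the end stop's face, 37 mm above the work surface (height of the bar's underside before it is pressed); the stop's top is 53 mm high. Axes as the fixture's.
- bar: Loose brown bar 140 mm long (own x), 34 wide, 16 thick, 0.13 to 0.25 kg, slippery below, lying in the channel on the sprung bed. Origin: centre of its underside; x points to its nose, which faces the bridge. At the start its flat top is 53 mm above the work surface, so it strikes the bridge unless pressed down 6 mm or more. Its rear part carries a steel thumb stop.
- bar_press (a point): Point on the bar's top, mid-width, at bar x = -47 mm: where a fingertip presses and pushes. The thumb stop lies 13 mm ahead: an upright face 9 mm high and 30 mm wide at bar x = -34 mm, falling in three steps towards the nose (9, 6, 3 mm high) and ending at x = -10 mm. Behind the face the top is flat and free (x = -70 to -34 mm).
- bar_nose (a point): Middle of the lower edge of the bar's nose (bar x = +70 mm); it meets the end stop's face when the bar is home.
- bed (a joint): How far the sprung bed under the bar is pressed down, m: 0 up, 0.009 fully down (hard stop). It moves straight down without tilting and reaches from fixture x = -129 to 113 mm. It takes 6.5 N to start it, 10.5 N at 6 mm, 12.5 N fully down. With the bar home and released it stays at about 0.006, the bar pushed up against the bridge.
- leaf (a joint): Angle of the steel leaf spring (18 mm wide, 46 mm long) behind the bridge, rad: 0 hanging to 39 mm above the work surface; the bar's nose lifts it when passing under, to about 0.1 to 0.2 when home. It presses on the bar with up to about 4 N.
- strip1: Bystander, plain brown strip 28x120x11 mm, loose on the table close to the fixture; origin at the centre of its underside.
- test_coupon: Bystander, plain brown coupon 35x50x12 mm, loose on the table close to the fixture; origin at the centre of its underside.
- gauge_block_b: Bystander, small upright metal block 9x30x20 mm, loose on the table close to the fixture; origin at the centre of its underside.
- collar0: Bystander, ring 26 mm across, 10 mm high, loose on the table close to the fixture; origin at the centre of its underside.
- collar1: Bystander, ring 26 mm across, 10 mm high, loose on the table close to the fixture; origin at the centre of its underside.
- hex_key0: Bystander, L-shaped key 34x92x9 mm, loose on the table close to the fixture; origin at the centre of its underside.

How it is judged (in metres and radians):
On the way:
1. the fingers press the bar and its bed down, with its nose still in front of the bridge's far side (value of joint bed above 0.005 m and contact force between the fingers and bar above 4 N and x of bar_nose in the frame of fixture below 0.063 m), for 0.1 s.
At the end, for the whole second after the job is handed in: the bar's nose is within 4 mm of the end stop, the bar lies level in the channel (within 0.06 rad) under the bridge with the bed down by more than 4 mm and the leaf spring lifted by more than 0.06 rad on it, at rest (x of bar_nose in the frame of stop_face between -0.004 and 0.003 m and z of bar_nose in the frame of stop_face below -0.0035 m and value of joint bed above 0.004 m and value of joint leaf above 0.06 rad and angle between bar's own z axis and vertical below 0.06 rad and angle between the x axis of bar and the x axis of fixture, either way round below 0.06 rad and linear speed of bar below 0.01 m/s); the robot touches nothing.
It fails at once if the bar is rammed: the fingers act on it with more than 60 N (contact force between the fingers and bar above 60 N).
It fails at once if the bar is lifted more than 10 mm off its raised bed (z of bar in the frame of fixture above 0.047 m).
It fails at once if a thing beside the fixture is moved more than 20 mm (distance of any of strip1, test_coupon, gauge_block_b, collar0, collar1, hex_key0 from where it was at the start of the episode above 0.02 m).
It also fails if it takes over 35 s, if anything falls off the work surface, if the arm or the gripper's body presses on something with over 40 N, if the wrist force passes 120 N, or if a joint passes its speed limit or range.

## Working session

There is one attempt and no reset: what is moved stays moved. The work goes in short steps, Python scripts to look and compute and a tool call to move; the robot and the scene stay as the last step left them, time stands still between calls to the robot, and variables do not carry over. Pictures are saved under pics/ and viewed, about 8 in all and at most 12, crops included, and the job is handed in when it is done.

Besides the shell and the picture viewer there is one more tool, called after "Call:" as name(argument=value, ...) on one line, values as JSON. drive_tool: Moves the arm, as the interface text tells. Its arguments: {"type":"object","properties":{"rows":{"type":"string"}},"required":["rows"]}

```bash
mkdir -p pics
cat > h.py <<'E'
from station import robot,cams,spotter
import numpy as np,cv2
def w(cam,p,o=None):
    m=cams.camera_model(cam);p=np.append(p,1)
    if cam=='wrist':
        q=np.array(m['T_tool_cam'])@p
        return np.array(o['tcp_rot']).reshape(3,3)@q[:3]+np.array(o['tool_pos'])
    return (np.linalg.inv(np.array(m['world_to_cam']))@p)[:3]
E
python3 - <<'E'
from h import *
np.set_printoptions(precision=3,suppress=True)
o=robot.get_obs();print(o['time_s'],o['tool_pos'],o['tcp_rot'],o['force'],o['gripper_width'])
ims=[]
for c in ['scene','side','wrist']:
    im=cams.snapshot(c);cv2.imwrite(f'pics/a_{c}.png',im[:,:,::-1])
    for l in ['fixture','bridge_edge','stop_face','bar_press','bar_nose','bar']:
        r=spotter.mark_of(l,c)
        for d in r[:2]: print(c,l,round(d['confidence'],2),w(c,d['xyz'],o))
print(cams.camera_model('wrist')['T_tool_cam'])
print(robot.get_obs()['time_s'])
E
```

```text
0.0 [649.298  -0.048 225.694] [[-0.     1.    -0.002]
 [ 1.     0.     0.   ]
 [ 0.    -0.002 -1.   ]] [ 0.304 -0.385  0.574] 0.9985893607301889
scene fixture 0.78 [551.713 301.08   -0.083]
scene bridge_edge 0.65 [585.251 329.191  48.969]
scene stop_face 0.88 [639.804 374.512  34.205]
scene bar_press 0.92 [475.737 233.527  53.237]
scene bar_nose 0.6 [564.666 309.4    34.362]
scene bar 0.75 [509.236 263.298  35.185]
side fixture 0.95 [549.646 300.937   1.52 ]
side fixture 0.21 [637.772 377.133  38.163]
side bridge_edge 0.78 [583.996 330.486  49.917]
side stop_face 0.81 [636.564 373.799  35.984]
side bar_press 0.59 [469.349 238.821  49.557]
side bar_nose 0.85 [560.52  313.864  37.2  ]
side bar_nose 0.37 [572.559 219.542  -3.058]
[[   0.001   -0.962   -0.274   73.007]
 [   1.       0.001   -0.       0.469]
 [   0.001   -0.274    0.962 -158.307]
 [   0.       0.       0.       1.   ]]
1.05
```

```bash
python3 -c "
import cv2,numpy as np
cv2.imwrite('pics/a.png',cv2.resize(np.hstack([cv2.imread('pics/a_scene.png'),cv2.imread('pics/a_side.png')]),(800,250)))"
```

```text
(no output)
```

View pics/a_side.png

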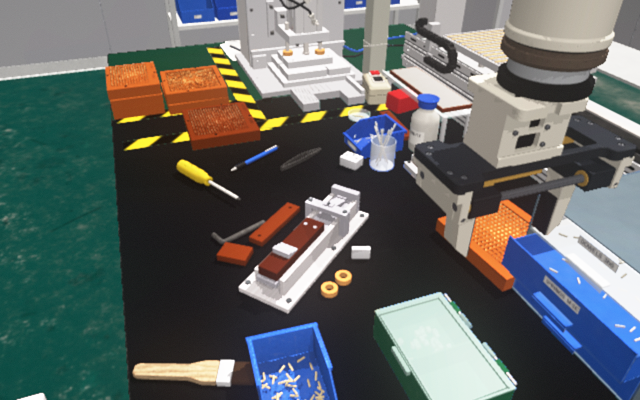

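Call:
drive_tool(rows="34 -26 13 0 0 7 -1;68 -52 26 0 0 14 -1;102 -78 40 0 0 21 -1;136 -104 55 0 0 28 -1;170 -130 70 0 0 36 -1;202 -155 85 0 0 43 -1;234 -179 107 0 0 50 -1;234 -179 107 0 0 50 -1")

```text
time_s: 1.85
tool_pos: [464.7, 239.4, 117.6]
tcp_rot: [[0.762, 0.648, -0.006], [0.648, -0.762, 0.001], [-0.004, -0.004, -1.0]]
force: [-0.4, -0.5, 0.4]
gripper_width: 0.35
```

Run:
```python
from h import *
np.set_printoptions(precision=3,suppress=True)
o=robot.get_obs();print(o['time_s'],o['tool_pos'],o['tcp_rot'],o['force'],o['gripper_width'])
F=np.array([550.7,301,0]);a=np.radians(40)
R=np.array([[np.cos(a),np.sin(a),0],[-np.sin(a),np.cos(a),0],[0,0,1]])
print('tool fix',R@(np.array(o['tool_pos'])-F))
for c in ['wrist','side']:
    im=cams.snapshot(c);cv2.imwrite(f'pics/b_{c}.png',im[:,:,::-1])
    for l in ['fixture','bridge_edge','stop_face','bar_press','bar_nose','bar']:
        r=spotter.mark_of(l,c)
        for d in r[:1]: print(c,l,round(d['confidence'],2),w(c,d['xyz'],o),R@(w(c,d['xyz'],o)-F))
```

```text
1.85 [464.663 239.406 117.579] [[ 0.762  0.648 -0.006]
 [ 0.648 -0.762  0.001]
 [-0.004 -0.004 -1.   ]] [-0.406 -0.468  0.358] 0.34981183093648655
tool fix [-105.5      8.12   117.579]
wrist fixture 0.4 [583.049 329.609  46.335] [43.17   1.123 46.335]
wrist bridge_edge 0.59 [582.979 329.407  47.846] [42.987  1.012 47.846]
wrist bar_press 0.57 [475.027 234.839  57.763] [-100.496   -2.041   57.763]
wrist bar_nose 0.79 [564.85  306.539  38.098] [14.4   -4.853 38.098]
wrist bar 0.91 [507.655 267.117  39.316] [-54.754   1.713  39.316]
side fixture 0.8 [551.656 302.934   0.137] [1.976 0.866 0.137]
side bridge_edge 0.64 [584.099 332.807  49.613] [46.03   2.898 49.613]
side stop_face 0.63 [638.02  378.381  36.457] [116.631   3.149  36.457]
side bar_press 0.63 [473.16  239.904  46.407] [-98.671   3.039  46.407]
side bar_nose 0.67 [558.487 310.924  37.984] [12.344  2.597 37.984]
side bar 0.57 [511.115 265.684  39.121] [-53.024  -1.608  39.121]
```

View pics/b_wrist.png

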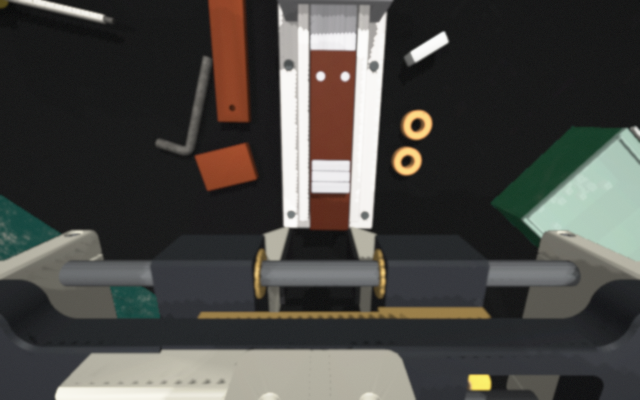

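```bash
cat >> h.py <<'E'
F=np.array([550.7,301,0]);a=np.radians(40)
R=np.array([[np.cos(a),np.sin(a),0],[-np.sin(a),np.cos(a),0],[0,0,1]])
def pix(c,u,v,z,o=None):
    m=cams.camera_model(c);d=np.array([(u-m['cx'])/m['fx'],(v-m['cy'])/m['fy'],1.])
    p0=w(c,d*0,o);p1=w(c,d,o);return p0+(p1-p0)*(z-p0[2])/(p1-p0)[2]
E
python3 - <<'E'
from h import *
np.set_printoptions(precision=1,suppress=True)
o=robot.get_obs();print(o['time_s'],o['tool_pos'],o['qd'],o['gripper_width'],'fix',R@(np.array(o['tool_pos'])-F))
im=cams.snapshot('wrist');cv2.imwrite('pics/c.png',im[:,:,::-1])
hsv=cv2.cvtColor(im,cv2.COLOR_RGB2HSV)
for l in ['bar','fixture']:
    r=spotter.cut_out(l,'wrist')
    for d in r[:1]:
        m=d['mask'];print(l,d['confidence'],m.sum())
        for v in [5,20,60,80,100,130,150,210,220,225]:
            x=np.where(m[v])[0]
            if len(x): 
                z=53 if l=='bar' else 40
                print(v,x[0],x[-1],R@(pix('wrist',x[0],v,z,o)-F),R@(pix('wrist',x[-1],v,z,o)-F))
        y=np.where(m.any(1))[0];print('rows',y[0],y[-1])
print('face',R@(pix('wrist',331,193,57,o)-F),'nose',R@(pix('wrist',331,51,53,o)-F))
E
```

```text
2.55 [471.2 233.8 119.8] [-0.2  0.1 -0.1  0.1  0.  -0.1 -0. ] 0.005001744411464739 fix [-104.1   -0.4  119.8]
bar 0.68 7607
60 296 342 [10.6 16.  53. ] [ 10.6 -17.8  53. ]
80 297 342 [-3.1 15.5 53. ] [ -3.  -18.1  53. ]
100 296 341 [-17.2  16.6  53. ] [-17.2 -17.7  53. ]
130 298 340 [-39.4  15.5  53. ] [-39.4 -17.4  53. ]
150 298 339 [-55.   15.8  53. ] [-54.9 -16.9  53. ]
210 299 338 [-105.5   16.    53. ] [-105.4  -17.1   53. ]
220 298 338 [-114.5   17.    53. ] [-114.4  -17.3   53. ]
225 298 337 [-119.1   17.1   53. ] [-119.   -16.5   53. ]
rows 52 229
fixture 0.81 15215
5 264 376 [50.1 39.9 40. ] [ 50.1 -43.   40. ]
20 267 373 [40.3 38.2 40. ] [ 40.3 -41.3  40. ]
60 269 371 [12.9 38.  40. ] [ 13.  -41.3  40. ]
80 269 370 [-1.5 38.7 40. ] [ -1.4 -41.2  40. ]
100 269 369 [-16.5  39.4  40. ] [-16.4 -41.2  40. ]
130 272 367 [-40.   38.1  40. ] [-39.9 -40.7  40. ]
150 271 365 [-56.4  39.7  40. ] [-56.3 -39.8  40. ]
210 274 362 [-109.8   39.5   40. ] [-109.7  -39.5   40. ]
220 275 363 [-119.4   39.    40. ] [-119.3  -40.8   40. ]
225 275 362 [-124.2   39.2   40. ] [-124.1  -40.1   40. ]
rows 0 228
face [-89.4 -10.8  57. ] nose [16.6 -9.6 53. ]
```

View pics/c.png

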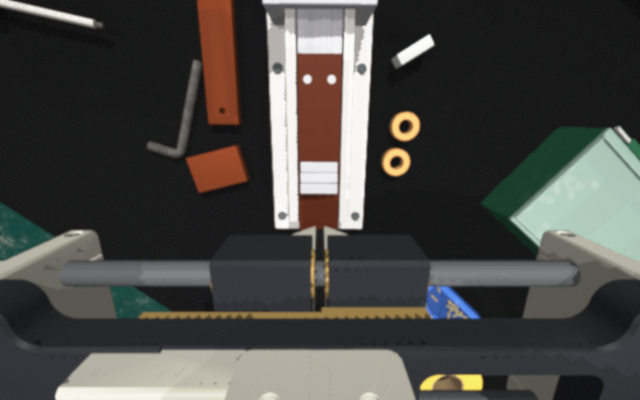

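Call:
drive_tool(rows="20 0 0 0 0 0 -1;0 0 0 0 0 0 -1;0 0 30 0 0 0 -1;0 0 50 0 0 0 -1;0 0 60 0 0 0 -1;0 0 64 0 0 0 -1;0 0 67 0 0 0 -1;0 0 69 0 0 0 -1")

```text
time_s: 3.5
tool_pos: [471.5, 234.4, 51.5]
tcp_rot: [[0.766, 0.643, 0.001], [0.643, -0.766, 0.0], [0.001, 0.0, -1.0]]
force: [-2.0, -0.9, 4.2]
gripper_width: 0.003
```

Call:
drive_tool(rows="0 0 1 0 0 0 -1;0 0 2 0 0 0 -1;0 0 3 0 0 0 -1;0 0 4 0 0 0 -1;0 0 5 0 0 0 -1;0 0 6 0 0 0 -1;0 0 6 0 0 0 -1;0 0 6 0 0 0 -1")

```text
time_s: 4.3
tool_pos: [471.5, 234.4, 46.0]
tcp_rot: [[0.766, 0.643, 0.001], [0.643, -0.766, 0.0], [0.001, 0.001, -1.0]]
force: [-1.6, -0.8, 8.0]
gripper_width: 0.004
```

Call:
drive_tool(rows="0 0 1 0 0 0 -1;0 0 2 0 0 0 -1;0 0 3 0 0 0 -1;0 0 3 0 0 0 -1;3 0 3 0 0 0 -1;6 0 3 0 0 0 -1;9 0 3 0 0 0 -1;12 0 3 0 0 0 -1")

```text
time_s: 5.1
tool_pos: [481.7, 242.1, 44.1]
tcp_rot: [[0.766, 0.643, 0.003], [0.643, -0.766, 0.0], [0.003, 0.002, -1.0]]
force: [-3.9, -3.4, 16.5]
gripper_width: 0.003
```

```bash
cat > look.py <<'E'
from h import *
import sys
np.set_printoptions(precision=1,suppress=True)
n=sys.argv[1]
o=robot.get_obs();p=np.array(o['tool_pos']);print(o['time_s'],p,o['force'],'fix',R@(p-F))
for c in ['wrist','side','scene']:
    im=cams.snapshot(c);cv2.imwrite(f'pics/{n}_{c}.png',im[:,:,::-1])
    for l in ['bar_press','bar_nose','bar','stop_face']:
        for d in spotter.mark_of(l,c)[:1]: print(c,l,round(d['confidence'],2),R@(w(c,d['xyz'],o)-F))
E
python3 look.py d
```

```text
5.1 [481.7 242.1  44.1] [-3.9 -3.4 16.5] fix [-90.8  -0.8  44.1]
wrist bar_press 0.81 [-88.8  -5.   46.8]
wrist bar_nose 0.92 [27.4 -3.6 27.1]
wrist bar 0.81 [-43.   -0.3  30.4]
side bar_press 0.75 [-86.4   1.1  41.1]
side bar_nose 0.76 [27.9  1.4 31.1]
side bar 0.75 [-40.1   1.4  30.7]
side stop_face 0.79 [115.8   1.3  39. ]
scene bar_press 0.98 [-85.7  -0.3  43.6]
scene bar_nose 0.91 [26.8 -5.1 24.3]
scene bar 0.58 [-44.6  -2.1  25.8]
scene stop_face 0.85 [112.3   0.1  34.9]
```

View pics/d_wrist.png

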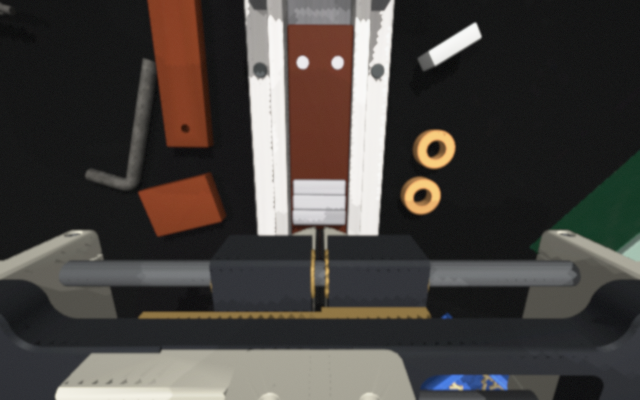

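Call:
drive_tool(rows="4 0 0 0 0 0 -1;8 0 0 0 0 0 -1;12 0 0 0 0 0 -1;16 0 0 0 0 0 -1;20 0 0 0 0 0 -1;24 0 0 0 0 0 -1;28 0 0 0 0 0 -1;32 0 0 0 0 0 -1")

```text
time_s: 6.65
tool_pos: [506.3, 262.7, 44.2]
tcp_rot: [[0.766, 0.643, 0.003], [0.643, -0.766, 0.001], [0.003, 0.001, -1.0]]
force: [-2.9, -2.5, 15.4]
gripper_width: 0.008
```

Call:
drive_tool(rows="4 0 0 0 0 0 -1;8 0 0 0 0 0 -1;12 0 0 0 0 0 -1;16 0 0 0 0 0 -1;20 0 0 0 0 0 -1;24 0 0 0 0 0 -1;28 0 0 0 0 0 -1;32 0 0 0 0 0 -1")

```text
time_s: 7.45
tool_pos: [530.4, 283.1, 44.3]
tcp_rot: [[0.766, 0.643, 0.002], [0.643, -0.766, 0.0], [0.002, 0.001, -1.0]]
force: [-5.0, -3.9, 16.9]
gripper_width: 0.004
```

```bash
python3 look.py e
```

```text
7.45 [530.4 283.1  44.3] [-5.  -3.9 16.9] fix [-27.1  -0.7  44.3]
wrist bar_press 0.72 [-21.7  -3.3  46.2]
wrist bar 0.67 [19.9  1.8 29.4]
wrist stop_face 0.33 [24.  87.5  4.1]
side bar_press 0.6 [-36.8 -79.8  -4.6]
side bar_nose 0.56 [-34.  -76.7  -1.7]
side bar 0.92 [21.8  1.3 29.5]
side stop_face 0.63 [114.3   0.4  38.3]
scene bar_nose 0.7 [89.  -3.9 22.9]
scene bar 0.69 [23.7 -3.2 25.8]
scene stop_face 0.71 [114.   -0.3  36.5]
```

Call:
drive_tool(rows="3 0 0 0 0 0 -1;6 0 0 0 0 0 -1;9 0 0 0 0 0 -1;12 0 0 0 0 0 -1;15 0 0 0 0 0 -1;18 0 0 0 0 0 -1;20 0 0 0 0 0 -1;20 0 0 0 0 0 -1")

```text
time_s: 9.0
tool_pos: [545.9, 296.0, 44.3]
tcp_rot: [[0.766, 0.643, 0.003], [0.643, -0.766, 0.0], [0.002, 0.001, -1.0]]
force: [-3.4, -3.1, 13.4]
gripper_width: 0.005
```

Call:
drive_tool(rows="1 0 0 0 0 0 -1;2 0 0 0 0 0 -1;3 0 0 0 0 0 -1;4 0 0 0 0 0 -1;4 0 0 0 0 0 -1;4 0 0 0 0 0 -1;4 0 0 0 0 0 -1;4 0 0 0 0 0 -1")

```text
time_s: 9.8
tool_pos: [547.7, 297.6, 44.2]
tcp_rot: [[0.766, 0.642, 0.0], [0.642, -0.766, -0.001], [-0.001, 0.001, -1.0]]
force: [-6.7, -4.1, 17.2]
gripper_width: 0.002
```

Call:
drive_tool(rows="1 0 0 0 0 0 -1;2 0 0 0 0 0 -1;3 0 0 0 0 0 -1;3 0 0 0 0 0 -1;3 0 0 0 0 0 -1;3 0 0 0 0 0 -1;3 0 0 0 0 0 -1;3 0 0 0 0 0 -1")

```text
time_s: 10.6
tool_pos: [550.3, 299.5, 44.3]
tcp_rot: [[0.766, 0.642, 0.001], [0.642, -0.766, -0.001], [-0.0, 0.002, -1.0]]
force: [-6.0, -5.7, 16.5]
gripper_width: 0.001
```

```bash
python3 look.py f; python3 -c "
import cv2
a=cv2.imread('pics/f_scene.png');b=cv2.imread('pics/f_side.png')[160:320,220:400]
from h import *
m=cams.camera_model('scene');p=np.array(m['world_to_cam'])@[590,335,40,1];u=int(m['fx']*p[0]/p[2]+m['cx']);v=int(m['fy']*p[1]/p[2]+m['cy']);print(u,v)
a=a[max(v-80,0):v+80,max(u-90,0):u+90]
cv2.imwrite('pics/f.png',np.hstack([cv2.resize(a,(400,380),interpolation=2),cv2.resize(b,(400,380),interpolation=2)]))"
```

```text
10.6 [550.3 299.5  44.3] [-6.  -5.7 16.5] fix [-1.3 -0.9 44.3]
wrist bar_press 0.72 [ 0.4 -3.5 47. ]
wrist bar_nose 0.92 [112.   -0.6  28.4]
wrist bar 0.77 [42.   0.2 28.6]
wrist stop_face 0.82 [114.   -1.1  39.1]
side bar_press 0.85 [-3.8  3.  42. ]
side bar_nose 0.8 [113.2   4.5  29.8]
side bar 0.57 [44.9 -0.8 27.6]
side stop_face 0.74 [111.1   2.7  37.8]
scene bar_press 0.82 [-1.4 -1.  45.1]
scene bar_nose 0.59 [112.9  -4.1  25.1]
scene bar 0.61 [43.5 -2.4 28. ]
scene stop_face 0.66 [114.1   1.6  33.3]
312 195Traceback (most recent call last):
  File "<string>", line 6, in <module>
    a=a[max(v-80,0):v+80,max(u-90,0):u+90]
      ~^^^^^^^^^^^^^^^^^^^^^^^^^^^^^^^^^^^
IndexError: invalid index to scalar variable.
```

Call:
drive_tool(rows="1 0 0 0 0 0 -1;2 0 0 0 0 0 -1;3 0 0 0 0 0 -1;3 0 0 0 0 0 -1;3 0 0 0 0 0 -1;3 0 0 0 0 0 -1;3 0 0 0 0 0 -1;3 0 0 0 0 0 -1")

```text
time_s: 12.15
tool_pos: [551.4, 300.3, 44.2]
tcp_rot: [[0.767, 0.642, -0.001], [0.642, -0.767, -0.003], [-0.003, 0.002, -1.0]]
force: [-8.1, -7.6, 21.2]
gripper_width: 0.004
```

```bash
python3 look.py g; python3 -c "
from h import *
A=cv2.imread('pics/g_scene.png')[115:275,222:402];b=cv2.imread('pics/g_wrist.png')[0:240,190:450]
cv2.imwrite('pics/g.png',np.hstack([cv2.resize(A,(400,380),interpolation=2),cv2.resize(b,(400,380),interpolation=2)]))"
```

```text
12.15 [551.4 300.3  44.2] [-8.1 -7.6 21.2] fix [ 0.1 -1.  44.2]
wrist bar_press 0.31 [114.8  -1.4  39. ]
wrist bar_nose 0.73 [115.2  -2.1  27.9]
wrist bar 0.83 [45.9 -0.3 29.2]
side bar_press 0.78 [-0.8 -0.2 42.7]
side bar_nose 0.65 [114.8   0.6  30.1]
side bar 0.96 [43.6 -2.5 29.6]
side stop_face 0.78 [117.    1.4  39.2]
scene bar_press 0.5 [-0.9 -1.1 45.6]
scene bar_nose 0.46 [109.7  -4.7  27. ]
scene bar 0.66 [42.4  0.3 26.3]
scene stop_face 0.9 [115.3   0.1  36.9]
```

View pics/g.png

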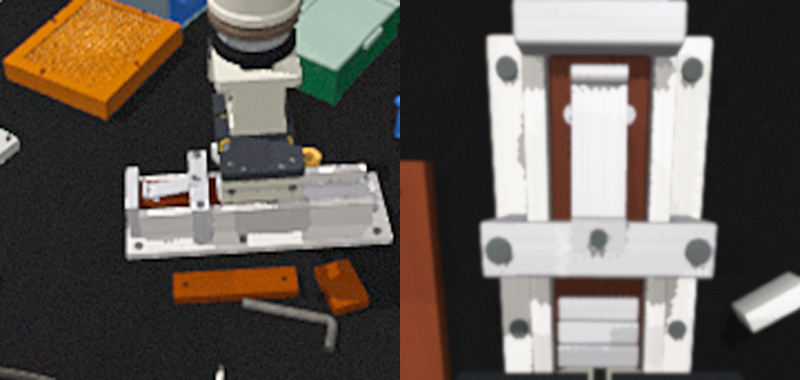

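Call:
drive_tool(rows="1 0 0 0 0 0 -1;2 0 0 0 0 0 -1;3 0 0 0 0 0 -1;3 0 0 0 0 0 -1;3 0 0 0 0 0 -1;3 0 0 0 0 0 -1;3 0 0 0 0 0 -1;3 0 0 0 0 0 -1")

```text
time_s: 13.7
tool_pos: [551.4, 300.3, 44.1]
tcp_rot: [[0.767, 0.642, -0.006], [0.642, -0.767, -0.007], [-0.009, 0.002, -1.0]]
force: [-16.0, -13.2, 29.1]
gripper_width: 0.005
```

Call:
drive_tool(rows="-1 0 0 0 0 0 -1;-3 0 0 0 0 0 -1;-4 0 0 0 0 0 -1;-5 0 -1 0 0 0 -1;-5 0 -3 0 0 0 -1;-5 0 -5 0 0 0 -1;-5 0 -7 0 0 0 -1;-5 0 -9 0 0 0 -1")

```text
time_s: 14.5
tool_pos: [550.6, 301.2, 50.7]
tcp_rot: [[0.766, 0.643, -0.0], [0.643, -0.766, 0.0], [0.0, -0.0, -1.0]]
force: [-1.1, -0.5, -1.3]
gripper_width: 0.006
```

Call:
drive_tool(rows="-1 0 -3 0 0 0 -1;-2 0 -10 0 0 0 -1;-2 0 -20 0 0 0 -1;-2 0 -40 0 0 0 -1;-2 0 -70 0 0 0 -1;-2 0 -100 0 0 0 -1;-2 0 -130 0 0 0 -1;-2 0 -130 0 0 0 -1")

```text
time_s: 15.3
tool_pos: [552.1, 301.8, 186.9]
tcp_rot: [[0.766, 0.643, 0.009], [0.643, -0.766, 0.005], [0.01, 0.002, -1.0]]
force: [0.5, 1.1, 0.4]
gripper_width: 0.007
```

```bash
python3 look.py i; python3 -c "
from h import *
A=cv2.imread('pics/i_scene.png')[115:275,222:402];b=cv2.imread('pics/i_wrist.png')[0:240,190:450]
cv2.imwrite('pics/i.png',np.hstack([cv2.resize(A,(400,380),interpolation=2),cv2.resize(b,(400,380),interpolation=2)]))"
```

```text
15.3 [552.1 301.8 186.9] [0.5 1.1 0.4] fix [  1.6  -0.3 186.9]
wrist bar_press 0.79 [ 0.6 -1.8 52. ]
wrist bar_nose 0.82 [115.1  -0.2  33.1]
wrist bar 0.64 [40.8  3.2 30.9]
wrist stop_face 0.59 [115.6  -2.7  37.8]
side bar_press 0.61 [ 0.4  0.5 42.5]
side bar 0.77 [45.5 -0.3 29.6]
side stop_face 0.89 [116.3   4.3  37.9]
scene bar_press 0.62 [-0.5 -2.7 44.7]
scene bar_nose 0.69 [112.4  -5.8  29. ]
scene bar 0.93 [42.8 -2.7 30.6]
scene stop_face 0.81 [115.6  -2.   34.2]
```

View pics/i.png

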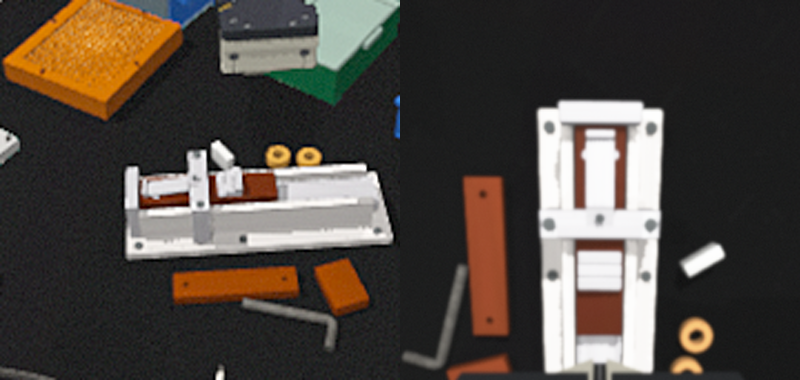

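```bash
python3 -c "
from h import *
print(robot.get_obs()['force'],robot.finish_job())"
```

```text
the job is handed in; nothing more can be done
[ 0.24820575 -0.56497649  0.18017868] None
```

The bar is loaded and the job is handed in; the hand-in gives no verdict, so success is my own reading of the checks below.

**What I did:** I pressed the bar to the bottom of its bed with the shut fingers behind the thumb stop (about 16 N down). I pushed it about 100 mm under the bridge and leaf spring until the fingers stopped advancing. The along-channel force then rose to about 21 N with no further motion, and the measured tool force stayed under about 36 N in all readings. Then I eased off and lifted clear, finishing about 15 s into the 35 s allowed.

**Last checks:**
- **Nose at the stop:** the spotter put the nose at fixture x of about 115 mm (wrist camera) and 112 mm (scene camera), against the stop at 115 mm. It is good to only about 4 mm; no gap shows in the pictures.
- **Bar held down:** its underside read about 30 to 31 mm high, so the bed is down about 6 mm. The bar lies straight under the bridge with the leaf on it; I did not measure the leaf angle.
- **Robot clear:** the tool is about 187 mm up, with only noise-level force on it.
- **Bystanders:** they look unmoved in the pictures, though I did not measure their positions.

**What disagreed:** the scene camera reads the nose 1 to 3 mm short of the other cameras. Contact with the stop and the wrist view support it being home. One approach row carried a stray 20 mm sideways value; it was in free air and corrected in the next row.

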